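Snap the pail's lid shut round its rim

TASK

The lid of the pail is on but not snapped shut: run your fingertips along its raised rim and gently press it fully down all the way round, one section after the other, starting at the section just anticlockwise of the pull tab (seen from above) and going anticlockwise until you are back at the tab. Until the round is done keep the fingertips on or close over the rim, without lifting off high or cutting across the lid. Leave the pail standing where it is, the soap on its lid, and everything else on the shelf alone; then move clear.

Things in the scene. Friction and masses are not known exactly. Their poses are not given: they have to be found in the camera images.
- pail: round white plastic pail, full, about 2 kg, loose, with a red lid on it: 208 mm across, flat top 112 mm above the shelf. Origin: centre of the underside, z up, x towards the pull tab. A 10 mm wide rim circles the lid 95 mm from the axis, in six arched 60 degree sections, numbered anticlockwise from the tab seen from above (middle of section k at 60*k - 30 degrees from x)
- tab (a point): outer end of the flat pull tab (24 mm wide, 5 mm thick) that sticks out of the lid's edge between rim sections 6 and 1, 136 mm from the pail's axis, 108 mm above the shelf
- rim1 (a joint): how far rim section 1 is pressed down, m: 0 fully raised, 0.008 fully home on its stop (from 0.0055 it counts as down). It yields straight down under about 3 N and stays where it is left
- crest1 (a point): top of the middle of rim section 1, moves with it: 126 mm above the shelf when raised, 118 mm fully home. The section is level over its middle 24 degrees and slopes 6 mm down (at about 15 degrees) to both ends, so that a fingertip following the rim rides onto it
- rim2 (a joint): how far rim section 2 is pressed down, m: 0 fully raised, 0.008 fully home on its stop (from 0.0055 it counts as down). It yields straight down under about 3 N and stays where it is left
- crest2 (a point): top of the middle of rim section 2, moves with it: 126 mm above the shelf when raised, 118 mm fully home. The section is level over its middle 24 degrees and slopes 6 mm down (at about 15 degrees) to both ends, so that a fingertip following the rim rides onto it
- rim3 (a joint): how far rim section 3 is pressed down, m: 0 fully raised, 0.008 fully home on its stop (from 0.0055 it counts as down). It yields straight down under about 3 N and stays where it is left
- crest3 (a point): top of the middle of rim section 3, moves with it: 126 mm above the shelf when raised, 118 mm fully home. The section is level over its middle 24 degrees and slopes 6 mm down (at about 15 degrees) to both ends, so that a fingertip following the rim rides onto it
- rim4 (a joint): how far rim section 4 is pressed down, m: 0 fully raised, 0.008 fully home on its stop (from 0.0055 it counts as down). It yields straight down under about 3 N and stays where it is left
- crest4 (a point): top of the middle of rim section 4, moves with it: 126 mm above the shelf when raised, 118 mm fully home. The section is level over its middle 24 degrees and slopes 6 mm down (at about 15 degrees) to both ends, so that a fingertip following the rim rides onto it
- rim5 (a joint): how far rim section 5 is pressed down, m: 0 fully raised, 0.008 fully home on its stop (from 0.0055 it counts as down). It yields straight down under about 3 N and stays where it is left
- crest5 (a point): top of the middle of rim section 5, moves with it: 126 mm above the shelf when raised, 118 mm fully home. The section is level over its middle 24 degrees and slopes 6 mm down (at about 15 degrees) to both ends, so that a fingertip following the rim rides onto it
- rim6 (a joint): how far rim section 6 is pressed down, m: 0 fully raised, 0.008 fully home on its stop (from 0.0055 it counts as down). It yields straight down under about 3 N and stays where it is left
- crest6 (a point): top of the middle of rim section 6, moves with it: 126 mm above the shelf when raised, 118 mm fully home. The section is level over its middle 24 degrees and slopes 6 mm down (at about 15 degrees) to both ends, so that a fingertip following the rim rides onto it
- soap: bar of pale soap 62 x 42 x 22 mm (thickness), lying in the middle of the lid, long side along its own x; origin at the centre of its underside. Bystander: leave it on the lid
- ladle: stainless steel sauna ladle: cup 84 mm across and 45 mm high, origin under the cup; its thin handle runs 270 mm along its own -x. Bystander
- crock: lidded terracotta crock, 120 mm across, 152 mm high, with a hinged wire handle folded down along its own +x side; origin at the centre of its underside. Bystander
- brush_holder: wooden brush holder, open box 75 x 110 x 90 mm with two upright brush handles up to 158 mm high; origin at the centre of its underside. Bystander
- dispenser: white plastic push dispenser, 68 mm across, 172 mm high; origin at the centre of its underside. Bystander
- scrub: wooden scrubbing brush 130 x 50 x 40 mm; origin at the centre of its underside. Bystander
- cup: dark wooden mug 80 mm across, 70 mm high; origin at the centre of its underside. Bystander
Mind the look-alikes: they are no part of the job. Of the things shaped like the pail, the white one is meant.

How it is judged:
By the outcome, as a careful person would: the job done as asked, in the order asked, and still so for the second after the job is handed in, with the robot touching nothing.
It also fails if it takes over 64 s, if anything falls off the work surface, if the arm or the gripper's body presses on something with over 40 N, if the wrist force passes 120 N, or if a joint passes its speed limit or range.

ROBOT

A 7-joint arm with a two-finger parallel gripper is mounted at the origin on the work surface. World frame = base frame: x ahead of the robot, y to its left, z up, the work surface at z = 0. Lengths are in m, angles in rad, forces in N, time in s.
With the tool pointing down it reaches from about 0.4 to 0.9 m from the base axis. Payload 5.5 kg.
Tool frame: the origin (TCP) lies midway between the tips of the shut fingers; the grasp point (between the pads) lies 19 mm behind it; z points along the fingers, y is the line along which they close (so a half turn about z gives the same grasp; the last joint's range is limited). The gripper opens to 85 mm and grips with 20 to 120 N. Pads are 22 mm wide; open, the fingers measure 114 mm over their backs; the gripper's body (76 mm by 85 mm) begins 54 mm behind the grasp point. The pads swing forward as they close: fully open they stand 13 mm farther back than shut.
Start: joints at [-0.913, 0.501, -0.427, 1.55, 0.221, 1.138, -0.21], TCP at [0.25, 0.6, 0.231] pointing down, gripper open.
Joint ranges: [-2.88, 2.88], [-0.31, 2.03], [-1.54, 1.56], [0.2, 2.42], [-1.41, 4.55], [0.19, 2.02], [-2.57, 2.57]. Speed limits (rad/s): [2.57, 2.57, 3.14, 3.14, 3.14, 3.14, 3.14].

INTERFACE

Orientations are given as [roll, pitch, yaw] about the fixed x, y, z axes, in that order (R = Rz(yaw) Ry(pitch) Rx(roll)).
In Python, from cell import sensors, get_image, ticket gives the robot as it stands.
- The arm moves only by the shell command python3 -m jog 'ROWS' [OPENING] [FORCE]. ROWS is JSON, a list of rows, each an object of numbers: "tx", "ty", "tz": the shift along the tool's x, y, z each as a share of 0.5 m, from -1 to 1; "roll": the turn about the tool's z as a share of 360 degrees, from -1 to 1. In form: [{"tx": .., "ty": .., "tz": .., "roll": ..}, ...]. A call has 1 to 5 rows; each row shifts and turns the commanded pose from where the row before left it, along the tool's axes as they then stand; what a row does not reach is not made up. A row lasts 1/10 s, in which the tool goes at most 50 mm and 8.59 degrees, less where a joint would pass 70% of its speed; a pose out of reach is approached as far as the arm can. A call with a number of a shift or a turn outside -1 to 1 is refused whole. A call with a gripper value outside its range is refused whole. OPENING is the opening, from 0 (shut) to 1 (fully open), set as the call begins (- or left out, the last holds). The fingers move at their own pace and stop on an object; FORCE is the grip in N (left out, the last holds). Time passes only in rows, so rows that do not move let the fingers close. It gives the time, the measured TCP pose, the force, the opening and the grip force at its end, in the units of the state.
- sensors.read_state(): the state, without advancing time (a new reading comes with each control period).
- get_image(name): name is "scene" or "top" or "wrist"; returns a dict with "frame" (384x512x3 uint8, red, green, blue), "K" (3x3 intrinsics, pixels), "rvec" (rotation vector, rad) and "tvec" (3), from world to camera coordinates, as OpenCV has them. Camera axes: x right, y down, z forward; pixel columns grow to the right and rows downward; lengths in m; the calibration is good to about 2 mm. The wrist camera is an equidistant fisheye: a pixel r from the principal point sees the ray r / f radians off the axis. A picture is of the moment at which its call begins. There is no depth.
- ticket.finish_job(): hands the job in; it is judged then, once.
The state is a dict: "time": time; "q": joint angles; "qd": joint speeds; "tau": joint torques, N m; "tool_pos": TCP position; "ee_rot": TCP orientation; "ft_force": force on the tool from outside, world axes, zero at the start; "torque": the same for the moment, N m; "width": opening from 0.0 (shut) to 1.0 (fully open); "grasp_force": force on a finger pad.
Only numpy, scipy, OpenCV 4.12 (cv2) and the standard library are available. Lean on these libraries where they do the work, as an engineer would, in place of code of your own. Each camera call takes 0.05 s, during which the arm holds its last target. There are 200 camera calls.

## Working session

There is one attempt and no reset: what is moved stays moved. The work goes in short steps, Python scripts to look and compute and a shell command to move; the robot and the scene stay as the last step left them, time stands still between calls to the robot, and variables do not carry over. Pictures are saved under pics/ and viewed, at most 10 in all, crops included, and the job is handed in when it is done.

```bash
mkdir -p pics; ls; python3 - <<'E'
from cell import sensors,get_image
import cv2,numpy as np
s=sensors.read_state();print({k:np.round(v,3).tolist() for k,v in s.items()})
a=[get_image(n) for n in("scene","top")]
for n,i in zip(("scene","top"),a):
    np.savez(f"{n}.npz",**i); cv2.imwrite(f"pics/{n}0.png",i["frame"][:,:,::-1]); print(i["K"],i["rvec"],i["tvec"])
E
```

```text
pics
{'time': 0.0, 'q': [-0.913, 0.502, -0.427, 1.551, 0.221, 1.138, -0.21], 'qd': [-0.002, -0.002, 0.001, -0.0, 0.0, 0.001, 0.001], 'tau': [-0.001, -56.952, -5.817, -28.093, 0.011, 0.012, -0.0], 'tool_pos': [0.25, 0.599, 0.23], 'ee_rot': [-3.14, -0.0, 2.747], 'ft_force': [0.45, 0.595, 0.739], 'torque': [0.005, 0.036, -0.028], 'grasp_force': 0.0, 'width': 0.998}
[[352.50830939   0.         260.18318184]
 [  0.         352.50830939 189.66203382]
 [  0.           0.           1.        ]] [ 1.42711352  2.284576   -0.80141989] [ 0.17794795 -0.35913717  1.67480875]
[[372.47846746   0.         259.54145836]
 [  0.         372.47846746 183.39244411]
 [  0.           0.           1.        ]] [ 2.10217487 -2.15321369  0.19256893] [0.06821788 0.56546461 1.18408244]
```

View pics/scene0.png

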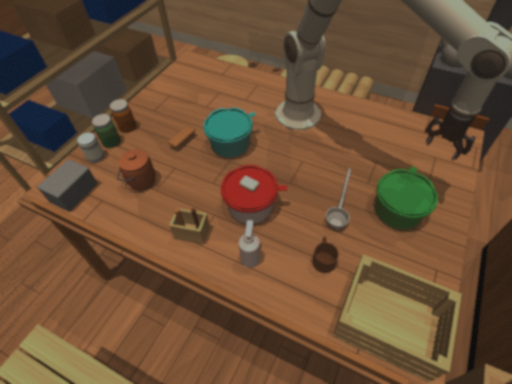

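View pics/top0.png

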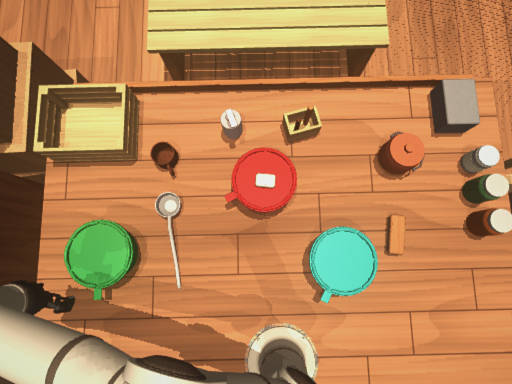

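The pail-shaped things in the top view are green (100,255), teal (343,262) and red-lidded (264,181). Only the last has a red lid, a white body (seen in the scene view below the lid at (250,208)) and soap on top, so it should be the one. I'll confirm it in a crop and measure it.

```bash
cat > h.py <<'E'
import cv2,numpy as np
from scipy.optimize import least_squares
def ray(i,uv,z):
    R=cv2.Rodrigues(i["rvec"])[0]; c=-R.T@np.ravel(i["tvec"])
    p=cv2.undistortPoints(np.float64(uv).reshape(-1,1,2),i["K"],None)[:,0]
    d=np.c_[p,np.ones(len(p))]@R
    return c+d*((z-c[2])/d[:,2])[:,None]
def red(i):
    h=cv2.cvtColor(i["frame"],cv2.COLOR_RGB2HSV)
    m=(((h[...,0]<4)|(h[...,0]>174))&(h[...,1]>190)&(h[...,2]>70)).astype(np.uint8)
    n,l,s,c=cv2.connectedComponentsWithStats(m); return (l==1+np.argmax(s[1:,4])).astype(np.uint8)
def lid(i,z=.112,rmax=.112):
    c=max(cv2.findContours(red(i),0,cv2.CHAIN_APPROX_NONE)[0],key=len)[:,0]
    P=ray(i,c,z)[:,:2]
    f=least_squares(lambda p:np.hypot(*(P-p[:2]).T)-p[2],[*P.mean(0),.104],loss="soft_l1",f_scale=.002).x
    d=np.hypot(*(P-f[:2]).T); t=ray(i,c[d>f[2]+.012],.108)[:,:2]
    return f,t,P
E
python3 - <<'E'
from h import *
for n in("scene","top"):
    i=dict(np.load(n+".npz"))
    for z in(.112,.118):
        f,t,P=lid(i,z); v=t-f[:2]
        r=np.hypot(*v.T);print(n,z,np.round(f,4),len(t),"tab r",r.max(),"ang",np.degrees(np.arctan2(*v.mean(0)[::-1])))
i=dict(np.load("top.npz"))["frame"];j=dict(np.load("scene.npz"))["frame"]
f=lambda a:cv2.resize(a,None,fx=3.5,fy=3.5,interpolation=2)
o=np.hstack([f(i[120:235,210:320]),f(j[145:260,200:310])]);print(o.shape)
cv2.imwrite("pics/crop.png",o[:,:,::-1])
E
```

```text
scene 0.112 [0.5706 0.0417 0.0972] 14 tab r 0.12949691376675126 ang 116.72503915574497
scene 0.118 [0.5748 0.0441 0.0966] 14 tab r 0.12950141346387098 ang 118.97983080151283Traceback (most recent call last):
  File "<stdin>", line 5, in <module>
  File "h.py", line 16, in lid
    d=np.hypot(*(P-f[:2]).T); t=ray(i,c[d>f[2]+.012],.108)[:,:2]
                                ~~~^^^^^^^^^^^^^^^^^^^^^^^
  File "h.py", line 5, in ray
    p=cv2.undistortPoints(np.float64(uv).reshape(-1,1,2),i["K"],None)[:,0]
      ~~~~~~~~~~~~~~~~~~~^^^^^^^^^^^^^^^^^^^^^^^^^^^^^^^^^^^^^^^^^^^^
cv2.error: OpenCV(4.12.0) /io/opencv/modules/calib3d/src/undistort.dispatch.cpp:347: error: (-215:Assertion failed) CV_IS_MAT(_src) && CV_IS_MAT(_dst) && (_src->rows == 1 || _src->cols == 1) && (_dst->rows == 1 || _dst->cols == 1) && _src->cols + _src->rows - 1 == _dst->rows + _dst->cols - 1 && (CV_MAT_TYPE(_src->type) == CV_32FC2 || CV_MAT_TYPE(_src->type) == CV_64FC2) && (CV_MAT_TYPE(_dst->type) == CV_32FC2 || CV_MAT_TYPE(_dst->type) == CV_64FC2) in function 'cvUndistortPointsInternal'
```

```bash
python3 - <<'E'
from h import *
i=dict(np.load("top.npz"))["frame"];j=dict(np.load("scene.npz"))["frame"]
f=lambda a:cv2.resize(a,None,fx=3.5,fy=3.5,interpolation=0)
o=np.hstack([f(i[130:230,210:320]),f(j[155:255,200:310])])
cv2.imwrite("pics/crop.png",o[:,:,::-1])
for F in(i,j):
    h=cv2.cvtColor(F,cv2.COLOR_RGB2HSV)
    print([h[p].tolist() for p in(((200,264),(165,264),(196,232),(228,264),(150,200))if F is i else((178,230),(200,250),(188,281),(150,200)))])
E
```

```text
[[2, 185, 232], [2, 188, 233], [2, 187, 232], [12, 159, 183], [13, 152, 230]]
[[2, 197, 154], [1, 196, 155], [2, 197, 154], [12, 144, 117]]
```

View pics/crop.png

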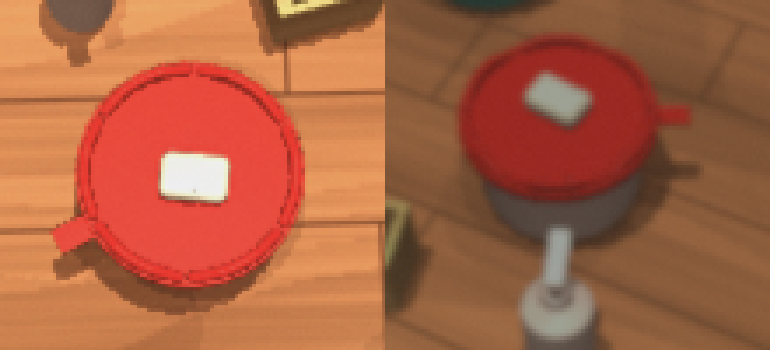

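The crop confirms the white-bodied pail: red lid, soap at its centre, and the tab at lower left in the top view (crop (73,235), image about (231,197)). I'll loosen the mask.

```bash
sed -i 's/<4)/<7)/; s/>190/>165/' h.py; python3 - <<'E'
from h import *
for n in("scene","top"):
    i=dict(np.load(n+".npz"))
    for z in(.112,.118,.122):
        f,t,P=lid(i,z); v=t-f[:2]
        r=np.hypot(*v.T);print(n,z,np.round(f,4),len(t),"tab r",r.max().round(4),"ang",np.degrees(np.arctan2(*v.mean(0)[::-1])).round(2))
    # soap top centre
    F=i["frame"];h=cv2.cvtColor(F,cv2.COLOR_RGB2HSV); m=((h[...,1]<90)&(h[...,2]>110)).astype(np.uint8)
    k,l,s,c=cv2.connectedComponentsWithStats(m)
    for q in range(1,k):
        if 60<s[q,4]<600 : print("  pale",c[q].round(),s[q,4],ray(i,c[q],.134)[0].round(3))
E
```

```text
scene 0.112 [0.5693 0.0423 0.1041] 12 tab r 0.1319 ang 116.47
scene 0.118 [0.5734 0.0447 0.1035] 12 tab r 0.1318 ang 118.66
scene 0.122 [0.5762 0.0463 0.103 ] 12 tab r 0.1319 ang 120.12
  pale [295.  38.] 80 [-0.405 -0.192  0.134]
  pale [118. 104.] 151 [ 0.422 -0.675  0.134]
  pale [296. 118.] 524 [0.18  0.058 0.134]
  pale [101. 119.] 171 [ 0.533 -0.676  0.134]
  pale [ 85. 138.] 191 [ 0.646 -0.654  0.134]
  pale [344. 190.] 160 [0.456 0.353 0.134]
  pale [249. 183.] 164 [0.569 0.04  0.134]
  pale [337. 219.] 230 [0.578 0.369 0.134]
  pale [249. 239.] 420 [0.77  0.145 0.134]
top 0.112 [0.5691 0.0418 0.1028] 16 tab r 0.1338 ang 116.03
top 0.118 [0.568  0.0418 0.1023] 16 tab r 0.1332 ang 115.58
top 0.122 [0.5672 0.0419 0.1019] 16 tab r 0.1328 ang 115.27
  pale [230. 119.] 338 [0.761 0.143 0.134]
  pale [487. 156.] 416 [ 0.623 -0.66   0.134]
  pale [473. 168.] 66 [ 0.585 -0.609  0.134]
  pale [265. 180.] 239 [0.562 0.038 0.134]
  pale [497. 185.] 431 [ 0.53  -0.676  0.134]
  pale [501. 220.] 430 [ 0.421 -0.675  0.134]
  pale [287. 377.] 115 [-0.005 -0.01   0.134]
```

```bash
python3 -m jog '[{"roll":-0.021},{"roll":-0.021},{"roll":-0.021},{"tx":0},{"tx":0}]' 0 20
python3 -m jog '[{"tx":-0.02,"ty":-0.04},{"tx":-0.032,"ty":-0.061},{"tx":-0.032,"ty":-0.061},{"tx":-0.032,"ty":-0.061},{"tx":-0.032,"ty":-0.061}]'
python3 -m jog '[{"tx":-0.032,"ty":-0.061},{"tx":-0.032,"ty":-0.061},{"tx":-0.032,"ty":-0.061},{"tx":-0.032,"ty":-0.061},{"tx":-0.032,"ty":-0.061}]'
python3 -m jog '[{"tx":-0.032,"ty":-0.061},{"tx":-0.032,"ty":-0.061},{"tx":-0.032,"ty":-0.061},{"tx":-0.032,"ty":-0.061},{"tx":0}]'
```

```text
validation failed for argument at $[0]...
validation failed for argument at $[0]...
validation failed for argument at $[0]...
validation failed for argument at $[0]...
```

```bash
python3 -m jog '[{"tx":0,"ty":0,"tz":0,"roll":-0.021},{"tx":0,"ty":0,"tz":0,"roll":-0.021},{"tx":0,"ty":0,"tz":0,"roll":-0.021},{"tx":0,"ty":0,"tz":0,"roll":0},{"tx":0,"ty":0,"tz":0,"roll":0}]' 0 20
```

```text
time: 0.6
tool_pos: [0.25, 0.5997, 0.2308]
ee_rot: [-3.141, -0.001, 3.139]
ft_force: [0.8, 0.2, 0.1]
width: 0.149
grasp_force: 0.0
```

```bash
python3 -m jog '[{"tx":-0.02,"ty":-0.04,"tz":0,"roll":0},{"tx":-0.032,"ty":-0.061,"tz":0,"roll":0},{"tx":-0.032,"ty":-0.061,"tz":0,"roll":0},{"tx":-0.032,"ty":-0.061,"tz":0,"roll":0},{"tx":-0.032,"ty":-0.061,"tz":0,"roll":0}]'
python3 -m jog '[{"tx":-0.032,"ty":-0.061,"tz":0,"roll":0},{"tx":-0.032,"ty":-0.061,"tz":0,"roll":0},{"tx":-0.032,"ty":-0.061,"tz":0,"roll":0},{"tx":-0.032,"ty":-0.061,"tz":0,"roll":0},{"tx":-0.032,"ty":-0.061,"tz":0,"roll":0}]'
python3 -m jog '[{"tx":-0.032,"ty":-0.061,"tz":0,"roll":0},{"tx":-0.032,"ty":-0.061,"tz":0,"roll":0},{"tx":-0.032,"ty":-0.061,"tz":0,"roll":0},{"tx":-0.032,"ty":-0.061,"tz":0,"roll":0},{"tx":0,"ty":0,"tz":0,"roll":0}]'
python3 - <<'E'
from h import *
from cell import get_image,sensors
i=get_image("wrist");print(i["K"]);np.savez("w.npz",**i)
cv2.imwrite("pics/w1.png",i["frame"][:,:,::-1])
E
```

```text
time: 1.1
tool_pos: [0.3246, 0.4568, 0.2313]
ee_rot: [3.142, 0.0, 3.14]
ft_force: [-0.2, -0.9, 0.0]
width: 0.001
grasp_force: 0.0
time: 1.6
tool_pos: [0.4048, 0.3044, 0.2315]
ee_rot: [3.141, 0.0, 3.139]
ft_force: [0.6, 0.6, -0.1]
width: -0.005
grasp_force: 0.0
time: 2.1
tool_pos: [0.4709, 0.1782, 0.2312]
ee_rot: [-3.139, 0.001, 3.131]
ft_force: [-0.4, 0.2, -0.1]
width: 0.003
grasp_force: 0.0
[[297.31863964   0.         256.64179868]
 [  0.         297.31863964 188.9623389 ]
 [  0.           0.           1.        ]]
```

View pics/w1.png

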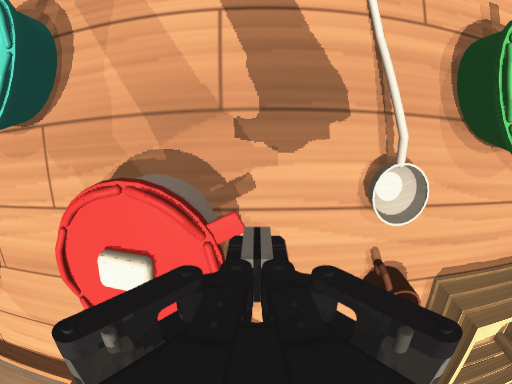

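The wrist view shows the shut fingertips at (257,235), the tab at (232,225) and the white pail at left. Next I go over the start of section 1 and descend.

```bash
python3 -m jog '[{"tx":-0.032,"ty":-0.068,"tz":0,"roll":0},{"tx":-0.032,"ty":-0.068,"tz":0,"roll":0},{"tx":0,"ty":0,"tz":0.04,"roll":0},{"tx":0,"ty":0,"tz":0.07,"roll":0},{"tx":0,"ty":0,"tz":0.05,"roll":0}]'
python3 -m jog '[{"tx":0,"ty":0,"tz":0.03,"roll":0},{"tx":0,"ty":0,"tz":0,"roll":0},{"tx":0,"ty":0,"tz":0,"roll":0}]'
python3 - <<'E'
from h import *
from cell import get_image,sensors
s=sensors.read_state();print(s["tool_pos"],s["ft_force"])
a=[get_image("wrist")["frame"],get_image("scene")["frame"][145:235,200:300]]
o=np.hstack([a[0],cv2.resize(a[1],(288,260),interpolation=2)[0:260] if 0 else cv2.copyMakeBorder(cv2.resize(a[1],(288,260)),0,124,0,0,0)])
cv2.imwrite("pics/w2.png",o[:,:,::-1])
E
```

```text
time: 2.65
tool_pos: [0.4998, 0.1167, 0.15]
ee_rot: [3.141, -0.0, 3.141]
ft_force: [0.1, -0.1, -0.7]
width: -0.0
grasp_force: 0.0
time: 2.95
tool_pos: [0.5003, 0.117, 0.1366]
ee_rot: [3.141, -0.0, -3.14]
ft_force: [0.1, -0.4, 0.1]
width: 0.003
grasp_force: 0.0
[0.50032332 0.11695614 0.13658964] [ 0.09789789 -0.43114098  0.09585944]
```

View pics/w2.png

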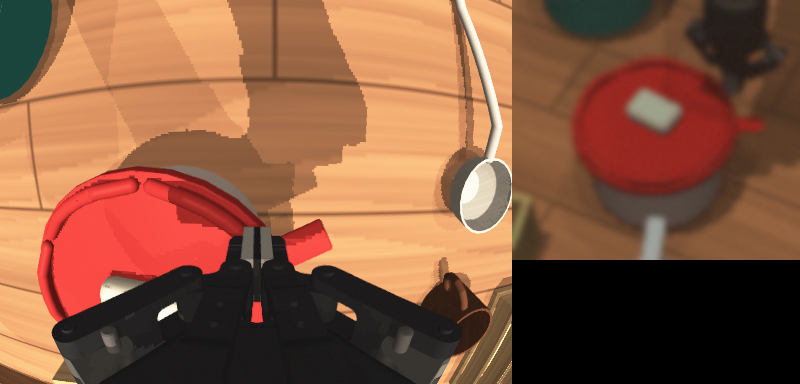

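Tips are just over the rim on the anticlockwise side of the tab (tip (257,235), tab (310,243)), about 7 mm too far out. I'll correct that and press gently.

```bash
python3 -m jog '[{"tx":-0.0054,"ty":-0.0134,"tz":0,"roll":0},{"tx":0,"ty":0,"tz":0.01,"roll":0},{"tx":0,"ty":0,"tz":0.008,"roll":0},{"tx":0,"ty":0,"tz":0,"roll":0}]'
python3 -m jog '[{"tx":0,"ty":0,"tz":0.006,"roll":0},{"tx":0,"ty":0,"tz":0,"roll":0}]'
python3 -m jog '[{"tx":0,"ty":0,"tz":0.006,"roll":0},{"tx":0,"ty":0,"tz":0,"roll":0}]'
python3 -m jog '[{"tx":0,"ty":0,"tz":0.004,"roll":0},{"tx":0,"ty":0,"tz":0,"roll":0}]'
cat > plan.py <<'E'
import numpy as np,sys
a0,a1,n=map(float,sys.argv[1:4]);n=int(n)
from cell import sensors
p=sensors.read_state()["tool_pos"];C=np.array([.569,.042]);d=p[:2]-C
print("now r %.4f ang %.1f z %.4f"%(np.hypot(*d),np.degrees(np.arctan2(d[1],d[0]))%360,p[2]))
A=np.radians(np.linspace(a0,a1,n+1));P=C+.095*np.c_[np.cos(A),np.sin(A)];P[0]=P[0] if len(sys.argv)>4 else p[:2]
D=np.diff(P,axis=0)/.5
for k,(x,y) in enumerate(D): print(round(np.degrees(A[k+1])),"tx %.4f ty %.4f"%(-x,y))
E
python3 plan.py 134 494 60 x
```

```text
time: 3.45
tool_pos: [0.5027, 0.1088, 0.1267]
ee_rot: [-3.141, -0.001, -3.141]
ft_force: [0.3, 0.7, 0.0]
width: -0.002
grasp_force: 0.0
time: 3.65
tool_pos: [0.5032, 0.1092, 0.1241]
ee_rot: [3.142, -0.0, -3.14]
ft_force: [-0.0, 0.2, -0.0]
width: -0.003
grasp_force: 0.0
time: 3.85
tool_pos: [0.5032, 0.1092, 0.1211]
ee_rot: [3.142, 0.0, -3.14]
ft_force: [-0.2, -0.0, -0.1]
width: 0.003
grasp_force: 0.3
time: 4.05
tool_pos: [0.5032, 0.1092, 0.1192]
ee_rot: [3.141, 0.0, -3.14]
ft_force: [0.1, 0.4, 0.5]
width: -0.001
grasp_force: 0.6
now r 0.0940 ang 134.4 z 0.1192
140 tx 0.0136 ty -0.0145
146 tx 0.0120 ty -0.0159
152 tx 0.0102 ty -0.0170
158 tx 0.0084 ty -0.0180
164 tx 0.0065 ty -0.0188
170 tx 0.0045 ty -0.0194
176 tx 0.0024 ty -0.0197
182 tx 0.0003 ty -0.0199
188 tx -0.0017 ty -0.0198
194 tx -0.0038 ty -0.0195
200 tx -0.0058 ty -0.0190
206 tx -0.0078 ty -0.0183
212 tx -0.0096 ty -0.0174
218 tx -0.0114 ty -0.0163
224 tx -0.0130 ty -0.0150
230 tx -0.0145 ty -0.0136
236 tx -0.0159 ty -0.0120
242 tx -0.0170 ty -0.0102
248 tx -0.0180 ty -0.0084
254 tx -0.0188 ty -0.0065
260 tx -0.0194 ty -0.0
[... 265 characters left out ...]
.0120 ty 0.0159
332 tx -0.0102 ty 0.0170
338 tx -0.0084 ty 0.0180
344 tx -0.0065 ty 0.0188
350 tx -0.0045 ty 0.0194
356 tx -0.0024 ty 0.0197
362 tx -0.0003 ty 0.0199
368 tx 0.0017 ty 0.0198
374 tx 0.0038 ty 0.0195
380 tx 0.0058 ty 0.0190
386 tx 0.0078 ty 0.0183
392 tx 0.0096 ty 0.0174
398 tx 0.0114 ty 0.0163
404 tx 0.0130 ty 0.0150
410 tx 0.0145 ty 0.0136
416 tx 0.0159 ty 0.0120
422 tx 0.0170 ty 0.0102
428 tx 0.0180 ty 0.0084
434 tx 0.0188 ty 0.0065
440 tx 0.0194 ty 0.0045
446 tx 0.0197 ty 0.0024
452 tx 0.0199 ty 0.0003
458 tx 0.0198 ty -0.0017
464 tx 0.0195 ty -0.0038
470 tx 0.0190 ty -0.0058
476 tx 0.0183 ty -0.0078
482 tx 0.0174 ty -0.0096
488 tx 0.0163 ty -0.0114
494 tx 0.0150 ty -0.0130
```

```bash
python3 -m jog '[{"tx":0,"ty":0,"tz":0.003,"roll":0},{"tx":0,"ty":0,"tz":0,"roll":0}]'
python3 -m jog '[{"tx":0,"ty":0,"tz":0.002,"roll":0},{"tx":0,"ty":0,"tz":0,"roll":0}]'
python3 - <<'E'
from h import *
from cell import get_image,sensors
f=get_image("wrist")["frame"];s=get_image("scene")["frame"];np.savez("t2.npz",**get_image("top"))
o=cv2.resize(f[140:300,20:340],(800,400),interpolation=2)
cv2.imwrite("pics/w3.png",o[:,:,::-1])
E
```

```text
time: 4.25
tool_pos: [0.5033, 0.1092, 0.1179]
ee_rot: [3.142, 0.0, -3.14]
ft_force: [0.0, 0.2, 3.5]
width: 0.001
grasp_force: 1.8
time: 4.45
tool_pos: [0.5033, 0.1093, 0.1176]
ee_rot: [-3.142, 0.0, -3.14]
ft_force: [-3.6, -0.8, 10.9]
width: 0.002
grasp_force: 5.3
```

View pics/w3.png

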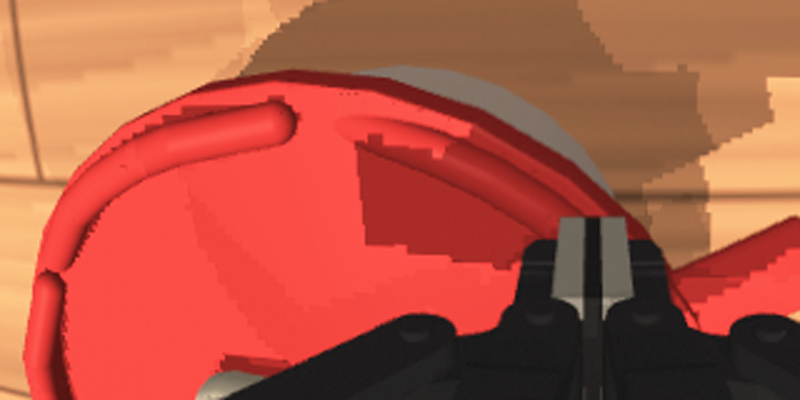

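Section 1 is visibly sunk under the tips at (590,220) while section 2's end at (280,125) stands proud. I ease off to just on the stop and follow the rim, rising about 5 mm over each joint between sections.

```bash
python3 -m jog '[{"tx":0.0,"ty":0.0,"tz":-0.0026,"roll":0},{"tx":0.015,"ty":-0.0131,"tz":0,"roll":0},{"tx":0.012,"ty":-0.0159,"tz":0,"roll":0},{"tx":0.0102,"ty":-0.017,"tz":0,"roll":0},{"tx":0.0084,"ty":-0.018,"tz":0,"roll":0}]'
python3 -m jog '[{"tx":0.0065,"ty":-0.0188,"tz":-0.005,"roll":0},{"tx":0.0045,"ty":-0.0194,"tz":-0.005,"roll":0},{"tx":0.0024,"ty":-0.0197,"tz":0,"roll":0},{"tx":0.0003,"ty":-0.0199,"tz":0,"roll":0}]'
python3 -m jog '[{"tx":-0.0017,"ty":-0.0198,"tz":0.003,"roll":0},{"tx":-0.0038,"ty":-0.0195,"tz":0.004,"roll":0},{"tx":-0.0058,"ty":-0.019,"tz":0.003,"roll":0},{"tx":-0.0078,"ty":-0.0183,"tz":0,"roll":0}]'
python3 plan.py 206 212 1
```

```text
time: 5.1
tool_pos: [0.4797, 0.0761, 0.118]
ee_rot: [-3.141, -0.0, -3.141]
ft_force: [0.2, 1.2, 1.3]
width: 0.004
grasp_force: 0.6
time: 5.5
tool_pos: [0.4735, 0.037, 0.1231]
ee_rot: [-3.141, -0.0, -3.141]
ft_force: [-0.5, -0.5, 0.3]
width: -0.0
grasp_force: 0.0
time: 5.9
tool_pos: [0.4833, -0.0004, 0.118]
ee_rot: [3.141, -0.0, -3.14]
ft_force: [-0.4, 2.0, 2.1]
width: 0.004
grasp_force: 1.4
now r 0.0956 ang 206.3 z 0.1180
212 tx -0.0102 ty -0.0159
```

```bash
python3 -m jog '[{"tx":-0.01,"ty":-0.0165,"tz":0,"roll":0},{"tx":-0.0114,"ty":-0.0163,"tz":0,"roll":0},{"tx":-0.013,"ty":-0.015,"tz":-0.005,"roll":0},{"tx":-0.0145,"ty":-0.0136,"tz":-0.005,"roll":0},{"tx":-0.0159,"ty":-0.012,"tz":0,"roll":0}]'
python3 -m jog '[{"tx":-0.017,"ty":-0.0102,"tz":0,"roll":0},{"tx":-0.018,"ty":-0.0084,"tz":0.003,"roll":0},{"tx":-0.0188,"ty":-0.0065,"tz":0.004,"roll":0},{"tx":-0.0194,"ty":-0.0045,"tz":0.003,"roll":0},{"tx":-0.0197,"ty":-0.0024,"tz":0,"roll":0}]'
python3 plan.py 266 272 1
python3 - <<'E'
from h import *
from cell import get_image
a=[get_image("scene"),get_image("top")]
for i in a: print(np.round(lid(i,.112)[0],4))
f=get_image("wrist")["frame"]
o=np.hstack([cv2.resize(f[120:300,20:500],(800,300),interpolation=2)])
t=np.hstack([cv2.resize(a[1]["frame"][140:220,220:310],(338,300)),cv2.resize(a[0]["frame"][150:230,210:290],(300,300))])
o=np.vstack([o,cv2.copyMakeBorder(t,0,0,0,800-t.shape[1],0)])
cv2.imwrite("pics/w4.png",o[:,:,::-1])
E
```

```text
time: 6.4
tool_pos: [0.5166, -0.038, 0.1234]
ee_rot: [-3.141, 0.001, -3.141]
ft_force: [-1.0, -0.0, -0.4]
width: 0.006
grasp_force: 0.0
time: 6.9
tool_pos: [0.5614, -0.0527, 0.1178]
ee_rot: [3.141, -0.003, -3.14]
ft_force: [-3.9, 0.4, 6.3]
width: 0.0
grasp_force: 3.2
now r 0.0950 ang 265.4 z 0.1178
272 tx -0.0217 ty -0.0005
[0.5707 0.044  0.1026]
[0.5666 0.0501 0.0965]
```

View pics/w4.png

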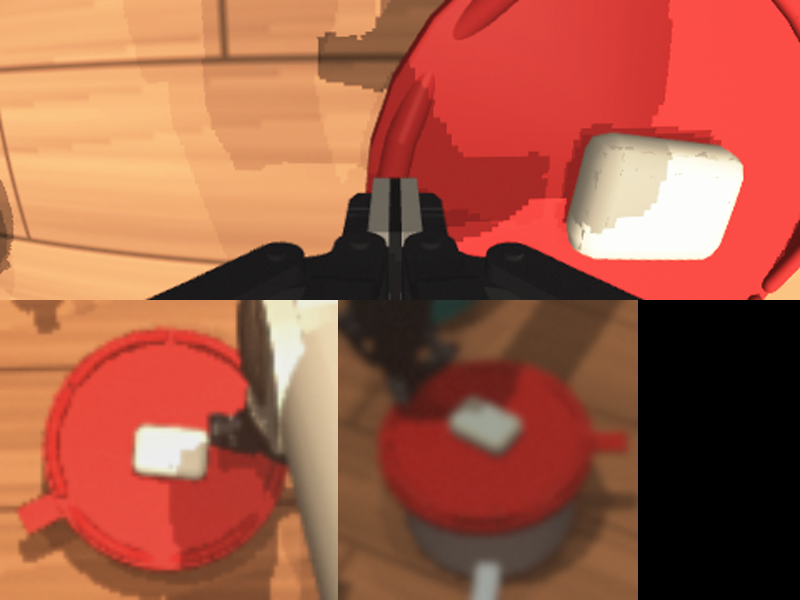

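Tips (395,185) sit on section 3, and sections 2 and 3 are sunk. The soap is untouched and the pail is in place. Continuing.

```bash
python3 -m jog '[{"tx":-0.0205,"ty":-0.0003,"tz":0,"roll":0},{"tx":-0.0198,"ty":0.0017,"tz":0,"roll":0},{"tx":-0.0195,"ty":0.0038,"tz":-0.0055,"roll":0},{"tx":-0.019,"ty":0.0058,"tz":-0.005,"roll":0},{"tx":-0.0183,"ty":0.0078,"tz":0,"roll":0}]'
python3 -m jog '[{"tx":-0.0174,"ty":0.0096,"tz":0,"roll":0},{"tx":-0.0163,"ty":0.0114,"tz":0.003,"roll":0},{"tx":-0.015,"ty":0.013,"tz":0.004,"roll":0},{"tx":-0.0136,"ty":0.0145,"tz":0.003,"roll":0},{"tx":-0.012,"ty":0.0159,"tz":0,"roll":0}]'
python3 plan.py 326 332 1
```

```text
time: 7.55
tool_pos: [0.612, -0.043, 0.1237]
ee_rot: [3.142, 0.001, -3.141]
ft_force: [0.5, 1.0, -0.9]
width: -0.002
grasp_force: 0.0
time: 8.05
tool_pos: [0.6483, -0.0108, 0.1182]
ee_rot: [-3.141, -0.0, -3.141]
ft_force: [-1.1, -0.7, 0.8]
width: 0.002
grasp_force: 0.5
now r 0.0953 ang 326.4 z 0.1182
332 tx -0.0091 ty 0.0163
```

```bash
python3 -m jog '[{"tx":-0.0095,"ty":0.0165,"tz":0.0005,"roll":0},{"tx":-0.0084,"ty":0.018,"tz":0,"roll":0},{"tx":-0.0065,"ty":0.0188,"tz":-0.0055,"roll":0},{"tx":-0.0045,"ty":0.0194,"tz":-0.005,"roll":0},{"tx":-0.0024,"ty":0.0197,"tz":0,"roll":0}]'
python3 -m jog '[{"tx":-0.0003,"ty":0.0199,"tz":0,"roll":0},{"tx":0.0017,"ty":0.0198,"tz":0.003,"roll":0},{"tx":0.0038,"ty":0.0195,"tz":0.004,"roll":0},{"tx":0.0058,"ty":0.019,"tz":0.0035,"roll":0},{"tx":0.0078,"ty":0.0183,"tz":0,"roll":0}]'
python3 plan.py 386 392 1
```

```text
time: 8.55
tool_pos: [0.6638, 0.0367, 0.1238]
ee_rot: [3.141, 0.001, -3.14]
ft_force: [0.2, 0.0, -0.4]
width: -0.001
grasp_force: 0.0
time: 9.05
tool_pos: [0.6539, 0.0839, 0.1181]
ee_rot: [-3.141, 0.001, -3.141]
ft_force: [0.2, -1.7, 2.0]
width: -0.002
grasp_force: 1.0
now r 0.0947 ang 26.3 z 0.1181
392 tx 0.0087 ty 0.0168
```

Section 6, then on to the tab at 476°.

```bash
python3 -m jog '[{"tx":0.009,"ty":0.0172,"tz":0,"roll":0},{"tx":0.0114,"ty":0.0163,"tz":0,"roll":0},{"tx":0.013,"ty":0.015,"tz":-0.0055,"roll":0},{"tx":0.0145,"ty":0.0136,"tz":-0.005,"roll":0},{"tx":0.0159,"ty":0.012,"tz":0,"roll":0}]'
python3 -m jog '[{"tx":0.017,"ty":0.0102,"tz":0,"roll":0},{"tx":0.018,"ty":0.0084,"tz":0.003,"roll":0},{"tx":0.0188,"ty":0.0065,"tz":0.004,"roll":0},{"tx":0.0194,"ty":0.0045,"tz":0.0035,"roll":0},{"tx":0.0197,"ty":0.0024,"tz":0,"roll":0}]'
python3 plan.py 446 452 1
python3 -m jog '[{"tx":0.0199,"ty":0.0003,"tz":0.0005,"roll":0},{"tx":0.0198,"ty":-0.0017,"tz":0,"roll":0},{"tx":0.0195,"ty":-0.0038,"tz":0,"roll":0},{"tx":0.019,"ty":-0.0058,"tz":0,"roll":0},{"tx":0.0183,"ty":-0.0078,"tz":0,"roll":0}]'
python3 plan.py 476 482 1
python3 - <<'E'
from h import *
from cell import get_image
f=get_image("wrist")["frame"]
cv2.imwrite("pics/w5.png",cv2.resize(f[120:300,0:480],(800,300),interpolation=2)[:,:,::-1])
E
```

```text
time: 9.55
tool_pos: [0.6211, 0.1216, 0.1235]
ee_rot: [3.141, -0.0, -3.14]
ft_force: [0.6, -0.5, -0.3]
width: -0.004
grasp_force: 0.0
time: 10.05
tool_pos: [0.5749, 0.1365, 0.1181]
ee_rot: [3.141, 0.0, -3.141]
ft_force: [2.5, 0.5, 2.1]
width: 0.002
grasp_force: 1.3
now r 0.0947 ang 86.4 z 0.1181
452 tx 0.0184 ty 0.0009
time: 10.55
tool_pos: [0.5252, 0.1264, 0.1171]
ee_rot: [-3.141, -0.003, -3.14]
ft_force: [-0.3, 0.1, -0.4]
width: -0.002
grasp_force: 0.0
now r 0.0951 ang 117.5 z 0.1171
482 tx 0.0130 ty -0.0076
```

View pics/w5.png

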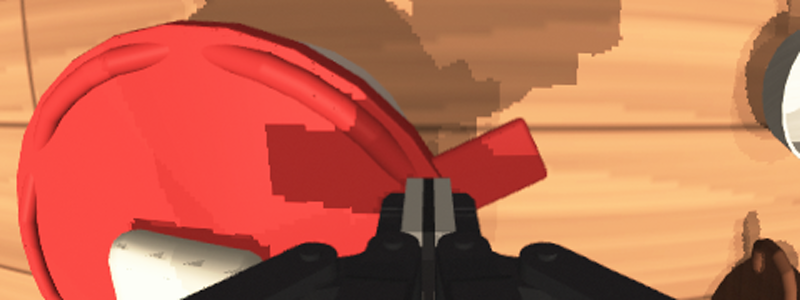

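Back at the tab (490,165), with the sections in view level and sunk. I lift straight up and check from above.

```bash
python3 -m jog '[{"tx":0,"ty":0,"tz":-0.02,"roll":0},{"tx":0,"ty":0,"tz":-0.06,"roll":0},{"tx":0,"ty":0,"tz":-0.07,"roll":0},{"tx":0,"ty":0,"tz":-0.07,"roll":0},{"tx":0,"ty":0,"tz":-0.03,"roll":0}]'
python3 -m jog '[{"tx":0.02,"ty":0.04,"tz":0,"roll":0},{"tx":0.032,"ty":0.061,"tz":0,"roll":0},{"tx":0.032,"ty":0.061,"tz":0,"roll":0},{"tx":0.032,"ty":0.061,"tz":0,"roll":0},{"tx":0.032,"ty":0.061,"tz":0,"roll":0}]'
python3 -m jog '[{"tx":0.032,"ty":0.061,"tz":0,"roll":0},{"tx":0.032,"ty":0.061,"tz":0,"roll":0},{"tx":0.032,"ty":0.061,"tz":0,"roll":0},{"tx":0,"ty":0,"tz":0,"roll":0},{"tx":0,"ty":0,"tz":0,"roll":0}]'
python3 - <<'E'
from h import *
from cell import get_image
a=[get_image("scene"),get_image("top")]
for i in a:
    f,t,P=lid(i,.112);v=(t-f[:2]).mean(0);print(f.round(4),np.degrees(np.arctan2(v[1],v[0])))
o=np.vstack([np.hstack([cv2.resize(a[1]["frame"],(400,300)),cv2.resize(a[0]["frame"],(400,300))]),np.hstack([cv2.resize(a[1]["frame"][140:220,210:310],(400,300)),cv2.resize(a[0]["frame"][150:230,200:300],(400,300))])])
cv2.imwrite("pics/fin.png",o[:,:,::-1])
E
```

```text
time: 11.1
tool_pos: [0.5295, 0.1276, 0.2473]
ee_rot: [3.14, 0.006, -3.141]
ft_force: [1.7, -0.4, 0.2]
width: 0.006
grasp_force: 0.0
time: 11.6
tool_pos: [0.4528, 0.2701, 0.2438]
ee_rot: [3.141, 0.001, -3.141]
ft_force: [0.8, 0.4, -0.2]
width: 0.001
grasp_force: 0.0
time: 12.1
tool_pos: [0.4047, 0.3612, 0.2434]
ee_rot: [3.141, 0.0, -3.138]
ft_force: [-0.9, -0.7, -0.1]
width: -0.001
grasp_force: 0.0
[0.5706 0.0428 0.1031] 117.43348376267147
[0.5692 0.0418 0.1029] 116.07464050753462
```

View pics/fin.png

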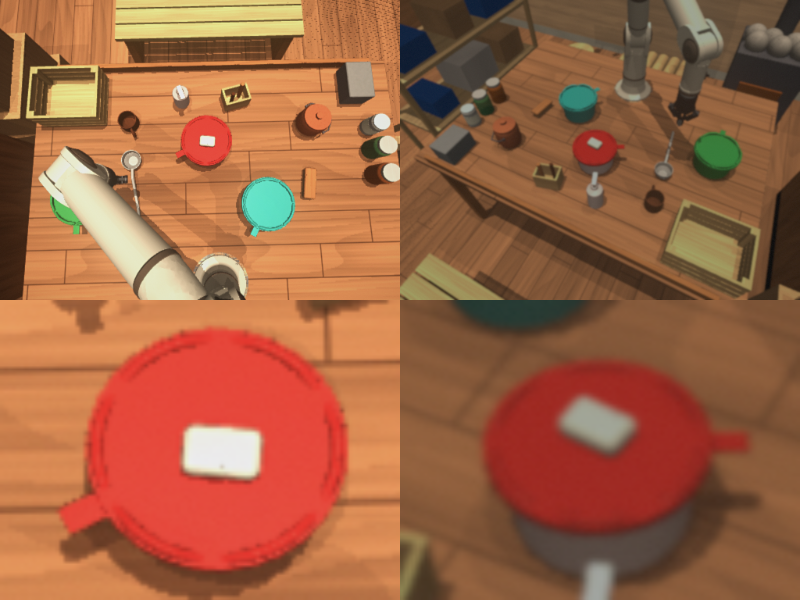

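The pail hasn't moved, with its centre still at (0.569, 0.042) and the tab at 116°. The rim is flat all round in the crop around (215,450), the soap is in place and the arm is clear.

```bash
python3 -c "
from cell import ticket
print(ticket.finish_job())"
```

```text
the job is handed in; nothing more can be done
None
```

I pressed all six rim sections down in order, anticlockwise from the tab and back to it, and handed the job in at about 12 s. In the last pictures the rim looks down all round, the pail and soap have not moved, and the arm is clear; I got no verdict back.

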